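Square the last shortbread slab into the corner of the tray

TASK

Take the bench scraper from its rack and with it nudge the loose shortbread slab into the one empty corner of the tray: first up against the long side rim until you feel it seat, then along that rim until it is snug against the end rim too, square and flat on the tray. Shortbread chips easily: push gently, let nothing but the scraper touch it, and leave the three slabs already packed, the milk jug and the jar where they are. Then hang the scraper back in its rack and let go.

Things in the scene. Friction and masses are not known exactly. Their poses are not given: they have to be found in the camera images.
- scraper: bench scraper: thin steel blade 120 mm wide, 3 mm thick, 80 mm tall below a straight wooden handle 120 mm long, 24 mm thick, 34 mm tall that runs along its top; 0.18 kg. Origin: middle of the blade's bottom edge; x runs along the blade and the handle, y is square to the blade's flat face, z points up to the handle. The handle reaches from z = 80 to 114 mm
- rack: open sheet-metal rack, 170 mm (its x) by 80 mm (its y) and 95 mm high, fixed to the bench, with one slot 134 mm long (x) and 11 mm wide (y) in the middle of its top. Origin: centre of its underside, z up. The scraper hangs with its blade down through the slot and its handle resting on the top, so that the scraper's origin is then 15 mm above the rack's; either way round will do
- tray: dark steel oven tray lying on a non-slip mat, fixed; inside 260 mm (its x) by 360 mm (its y). Origin: on the bench under its middle, x points away from the robot, z up. Its floor is 6 mm above the bench. Upright rims 3 mm thick stand 20 mm above the floor, with a thin rolled edge outside; their tops are 26 mm above the bench. Slabs are packed in three corners; the corner at tray +x, -y is empty
- tray_corner (a point): where the empty inner corner of the tray would be on an undamaged tray, on its floor; axes as the tray's, so the tray's inside lies towards -x and +y. This corner has had a knock: the inner face of the side rim really stands 0 to 2.5 mm towards -x of this point and that of the end rim 0 to 2.5 mm towards +y, straight and rigid, different each time; only touch tells
- side_rim: the tray's far long rim, running along the tray's y. Origin: middle of the rim; its inner face is 1.5 mm towards tray -x, and by the empty corner (from tray y = -180 to +35 mm) up to 2.5 mm further in, where it is pushed in
- end_rim: the tray's short rim at its -y end, running along the tray's x. Origin: middle of the rim; its inner face is 1.5 mm towards tray +y, and by the empty corner (from tray x = 0 to 130 mm) up to 2.5 mm further in, where it is pushed in
- slab: loose shortbread slab lying askew in the tray near the empty corner: 65 mm (its x) by 100 mm (its y) by 14 mm, about 0.11 kg, slides on the tray with 0.5 to 1.5 N. Origin: centre of its underside, z up. It goes home with its axes along the tray's. It chips if pressed harder than 7 N; it is seated when the rim pushes back with 1 N or more, on top of the sliding friction
- slab_corner (a point): the bottom corner of the loose slab (slab +x, -y) that belongs in the tray's empty corner; axes as the slab's
- packed_a: packed shortbread slab, 65 by 100 by 14 mm, in the tray's corner +x, +y; loose; origin: centre of its underside
- packed_b: the same, in the corner -x, +y
- packed_c: the same, in the corner -x, -y
- milk_jug: white plastic milk jug, 85 mm square, 196 mm high, standing on the bench; origin: centre of its underside
- spice_jar: amber glass jar, 64 mm across, 105 mm high, standing on the bench; origin: centre of its underside
Things that resemble listed ones, but are neither listed nor needed, are in the scene too. Of the things that look like the scraper, the middle-sized one is meant.

How it is judged:
On the way, in this order (a step that is already met when the one before it is completed fails the run):
1. the scraper is lifted out of its rack (z of scraper in the frame of rack above 0.1 m), for 0.1 s.
2. the scraper presses the slab square against the side rim, with 1 N or more on the rim (x of slab_corner in the frame of tray_corner between -0.004 and 0.0015 m and z of slab_corner in the frame of tray_corner between -0.002 and 0.002 m and angle between the y axis of slab and the y axis of tray, either way round below 0.02 rad and contact force between slab and scraper above 1 N and contact force between slab and side_rim above 1 N), for 0.2 s.
3. the scraper presses the slab, in the corner and square, against the end rim, with 1 N or more on the rim (x of slab_corner in the frame of tray_corner between -0.004 and 0.0015 m and y of slab_corner in the frame of tray_corner between -0.0015 and 0.004 m and z of slab_corner in the frame of tray_corner between -0.002 and 0.002 m and angle between the y axis of slab and the y axis of tray, either way round below 0.02 rad and contact force between slab and scraper above 1 N and contact force between slab and end_rim above 1 N), for 0.2 s.
At the end, for the whole second after the job is handed in: the slab lies flat and square (0.02 rad) in the corner, its corner at most 4 mm inside and 1.5 mm outside the undamaged corner along each rim (rims may be pushed in 2.5 mm); the scraper hangs upright in the slot, handle resting on the rack (height -3 to +4 mm, centre within 12 mm); both at rest (x of slab_corner in the frame of tray_corner between -0.004 and 0.0015 m and y of slab_corner in the frame of tray_corner between -0.0015 and 0.004 m and z of slab_corner in the frame of tray_corner between -0.002 and 0.002 m and angle between the y axis of slab and the y axis of tray, either way round below 0.02 rad and z of scraper in the frame of rack between 0.012 and 0.019 m and horizontal distance between scraper and rack below 0.012 m and angle between scraper's own z axis and vertical below 0.06 rad and angle between the x axis of scraper and the x axis of rack, either way round below 0.1 rad and linear speed of each of scraper, slab below 0.01 m/s); the robot touches nothing.
It fails at once if the slab is pressed harder than 7 N by the scraper or against a rim (contact force between slab and scraper above 7 N or contact force between slab and side_rim above 7 N or contact force between slab and end_rim above 7 N).
It fails at once if something of the robot other than the scraper touches the loose slab (contact force between slab and the fingers above 0.2 N or contact force between slab and the arm above 0.2 N).
It fails at once if the loose slab is tipped (angle between slab's own z axis and vertical above 0.15 rad).
It fails at once if a packed slab is moved by more than 5 mm (distance of any of packed_a, packed_b, packed_c from where it was at the start of the episode above 0.005 m).
It fails at once if the milk jug or the jar is moved by more than 15 mm (distance of any of milk_jug, spice_jar from where it was at the start of the episode above 0.015 m).
It also fails if it takes over 72 s, if anything falls off the work surface, if the arm or the gripper's body presses on something with over 40 N, if the wrist force passes 120 N, or if a joint passes its speed limit or range.

ROBOT

A 7-joint arm with a two-finger parallel gripper is mounted at the origin on the work surface. World frame = base frame: x ahead of the robot, y to its left, z up, the work surface at z = 0. Lengths are in m, angles in rad, forces in N, time in s.
With the tool pointing down it reaches from about 0.425 to 0.875 m from the base axis. Payload 4.7 kg.
Tool frame: the origin (TCP) lies between the finger pads; the fingertips stand 14 mm ahead of it and the grasp point (between the pads) lies 5 mm behind it; z points along the fingers, y is the line along which they close (so a half turn about z gives the same grasp; the last joint's range is limited). The gripper opens to 87 mm and grips with 3 to 60 N. Pads are 19 mm wide; open, the fingers measure 117 mm over their backs; the gripper's body (75 mm by 190 mm) begins 51 mm behind the grasp point.
Start: joints at [1.27, 0.321, -0.07, 1.45, 0.023, 1.371, -0.057], TCP at [0.201, -0.618, 0.237] pointing down, gripper open.
Joint ranges: [-2.86, 2.86], [-0.3, 2.09], [-1.38, 1.24], [0.06, 2.45], [-1.56, 4.7], [0.09, 2.05], [-2.69, 2.69]. Speed limits (rad/s): [2.57, 2.57, 3.14, 3.14, 3.14, 3.14, 3.14].

INTERFACE

Orientations are given as a rotation vector (axis times angle).
In Python, from bench import ctrl gives the robot as it stands.
- The arm moves only by the tool step_arm, never from a script. Its argument "commands" is a list of rows, each an object with "travel": the shift along the tool's x, y, z in m, a list of three; "turn": the turn, a rotation vector about the tool's x, y, z in degrees, a list of three. A call has 1 to 5 rows; each row is the pose to reach, as a shift and turn from the pose commanded when the call began, along the tool's axes at that moment; what a row does not reach only later rows make up. A row lasts 1/10 s, in which the tool goes at most 50 mm and 8.59 degrees, less where a joint would pass 70% of its speed; a pose out of reach is approached as far as the arm can. A call with a gripper value outside its range is refused whole. "gripper" is the opening, from 0 (shut) to 1 (fully open), set as the call begins (left out, the last holds). The fingers move at their own pace and stop on an object; "force" is the grip in N (left out, the last holds). Time passes only in rows, so rows that repeat a pose let the fingers close. It gives the time, the measured TCP pose, the force, the opening and the grip force at its end, in the units of the state.
- ctrl.get_state(): the state, without advancing time (a new reading comes with each control period).
- ctrl.get_image(name): name is "scene" or "side" or "wrist"; returns the picture (420x560x3 uint8, red, green, blue); there is no depth.
- ctrl.camera_model(name): a dict with "fx", "fy", "cx", "cy" (pixels), "k1" (the pictures are not rectified: a ray, as slopes to the right and down, at radius r is drawn at 1 + k1 r^2 times it, then the intrinsics apply), "R" (3x3) and "t" (3): a world point X has camera coordinates R X + t; the wrist camera has in their place "T_tool_cam" (4x4, takes a point from camera to tool coordinates, whose origin is the TCP and whose axes are the flange's). Camera axes: x right, y down, z forward; pixel columns grow to the right and rows downward; lengths in m; the calibration is good to about 2 mm. A picture is of the moment at which its call begins: read the wrist's pose just before it. camera_model takes no time and is no camera call.
- ctrl.close_job(): hands the job in; it is judged then, once.
The state is a dict: "time": time; "joint_positions": joint angles; "qd": joint speeds; "joint_torque": joint torques, N m; "position": TCP position; "tool_rot": TCP orientation; "ft_force": force on the tool from outside, world axes, zero at the start; "torque": the same for the moment, N m; "grip_width": opening from 0.0 (shut) to 1.0 (fully open); "grip_force": force on a finger pad.
Only numpy, scipy, OpenCV 4.12 (cv2) and the standard library are available. Lean on these libraries where they do the work, as an engineer would, in place of code of your own. Each camera call takes 0.05 s, during which the arm holds its last target. There are 200 camera calls.

## Working session

There is one attempt and no reset: what is moved stays moved. The work goes in short steps, Python scripts to look and compute and a tool call to move; the robot and the scene stay as the last step left them, time stands still between calls to the robot, and variables do not carry over. Pictures are saved under pics/ and viewed, at most 10 in all, crops included, and the job is handed in when it is done.

Besides the shell and the picture viewer there is one more tool, called after "Request:" in YAML: its name, and indented under it one key for each argument. step_arm: Moves the arm, as the interface text tells. Its arguments: {"type":"object","properties":{"commands":{"type":"array"},"gripper":{"type":"number"},"force":{"type":"number"}},"required":["commands"]}

```bash
mkdir -p pics; cat > h.py <<'E'
import numpy as np, cv2
from bench import ctrl
from scipy.spatial.transform import Rotation as Ro
def snap(n,f):
    im=ctrl.get_image(n); cv2.imwrite('pics/'+f,im[:,:,::-1]); return im
def ray(n,px,st=None):
    m=ctrl.camera_model(n)
    d=np.array([(px[0]-m['cx'])/m['fx'],(px[1]-m['cy'])/m['fy']]); u=d.copy()
    for _ in range(20): u=d/(1+m['k1']*(u@u))
    v=np.array([u[0],u[1],1.])
    if n=='wrist':
        T=np.array(m['T_tool_cam']); R=Ro.from_rotvec(st['tool_rot']).as_matrix()
        return np.array(st['position'])+R@T[:3,3], R@T[:3,:3]@v
    R=np.array(m['R']); t=np.array(m['t']); return -R.T@t, R.T@v
def onz(n,px,z,st=None):
    o,d=ray(n,px,st); return o+d*(z-o[2])/d[2]
E
python3 - <<'E'
from h import *
a=snap('scene','scene.png'); b=snap('side','side.png')
s=ctrl.get_state(); print(s)
for n in('scene','side'):
    m=ctrl.camera_model(n); print(n,-np.array(m['R']).T@np.array(m['t']),m['fx'],m['k1'])
print(ctrl.camera_model('wrist'))
E
```

```text
{'time': 0.1, 'joint_positions': array([ 1.27009905,  0.32174935, -0.07009427,  1.45156506,  0.02262646,
        1.3707751 , -0.05690044]), 'qd': array([ 0.00011643, -0.00254141,  0.00066288, -0.00311194,  0.00124807,
        0.00121507,  0.00051698]), 'joint_torque': array([ 1.59946276e-04, -4.92570627e+01, -4.05586381e-01, -3.13399637e+01,
       -6.42112247e-02,  3.95785714e-02,  7.36121274e-05]), 'position': array([ 0.2010626 , -0.6176284 ,  0.23556457]), 'tool_rot': array([-3.10110088e+00, -4.92247055e-01,  5.98845656e-04]), 'ft_force': array([-0.48796585, -0.39226594,  0.07396989]), 'torque': array([0.0202394 , 0.02135516, 0.04434396]), 'grip_force': 0.0, 'grip_width': 1.0015293962105294}
scene [ 0.81276022 -0.37460006  0.8569416 ] 389.92551879735186 -0.09959267979627044
side [ 0.30622619 -0.67640949  0.71085288] 388.8355828413414 -0.09838850390684942
{'fx': 361.76539316425067, 'fy': 361.76539316425067, 'cx': 275.57101335886614, 'cy': 213.6818034839551, 'k1': -0.01178929499659654, 'T_tool_cam': array([[ 3.91663214e-04, -9.64434587e-01, -2.64321346e-01,
         7.35072792e-02],
       [ 9.99999869e-01,  2.90454504e-04,  4.21981783e-04,
        -1.35455955e-04],
       [-3.30200501e-04, -2.64321476e-01,  9.64434574e-01,
        -1.47616827e-01],
       [ 0.00000000e+00,  0.00000000e+00,  0.00000000e+00,
         1.00000000e+00]])}
```

View pics/scene.png

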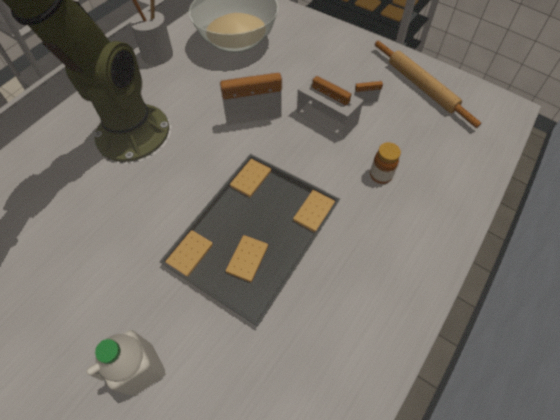

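View pics/side.png

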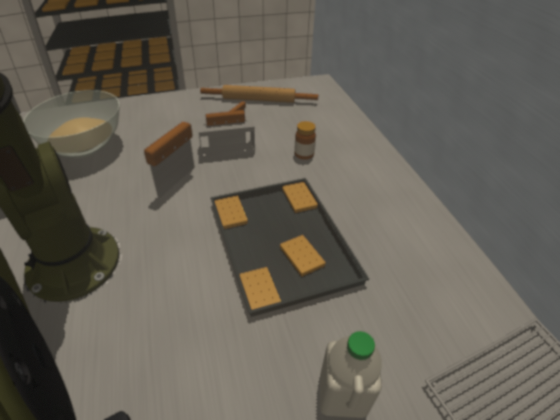

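The scraper-like candidates, with scene pixels, are:
- a large scraper standing at (252,95)
- a middle-sized one in the rack at (331,90)
- a small one at (368,86)

I choose the one in the rack. The tray's empty corner is near scene (252,315) and the loose slab is at (247,258). The jar is at (385,163) and the jug at (122,360).

```bash
python3 - <<'E'
from h import *
for n in('scene','side'):
    im=cv2.imread(f'pics/{n}.png'); hsv=cv2.cvtColor(im,cv2.COLOR_BGR2HSV)
    m=cv2.inRange(hsv,(5,110,60),(28,255,255))
    cs,_=cv2.findContours(m,cv2.RETR_EXTERNAL,cv2.CHAIN_APPROX_NONE)
    for c in cs:
        if cv2.contourArea(c)<150: continue
        u=c[:,0].mean(0); col=hsv[int(u[1]),int(u[0])]
        for z in(0.02,0.129):
            p=np.array([onz(n,q,z)[:2] for q in c[:,0]],np.float32)*1000
            (cx,cy),(w,h),a=cv2.minAreaRect(p)
            if 30<min(w,h)+0*z or z>.1: print(n,u.round(),col,z,np.round([cx,cy,w,h,a],1))
    m=cv2.inRange(hsv,(0,0,0),(180,255,75)); m=cv2.morphologyEx(m,cv2.MORPH_CLOSE,np.ones((15,15)))
    cs,_=cv2.findContours(m,cv2.RETR_EXTERNAL,cv2.CHAIN_APPROX_NONE)
    for c in cs:
        u=c[:,0].mean(0)
        if cv2.contourArea(c)>5000 and 150<u[1]<300 and 150<u[0]<400:
            p=np.array([onz(n,q,.024)[:2] for q in c[:,0]],np.float32)*1000
            print('tray',n,u,cv2.minAreaRect(p))
im=cv2.imread('pics/scene.png')[60:150,270:400]; cv2.imwrite('pics/crop.png',cv2.resize(im,None,fx=5,fy=5,interpolation=2))
E
```

```text
scene [247. 258.] [ 18 135 170] 0.02 [ 533.5 -122.1   67.   102.8   13.7]
scene [247. 258.] [ 18 135 170] 0.129 [ 569.8 -155.    58.3   89.4   13.7]
scene [189. 252.] [ 18 129 172] 0.02 [ 413.8 -190.7   69.2   99.1    3.3]
scene [189. 252.] [ 18 129 172] 0.129 [ 465.8 -214.7   60.2   86.2    3.3]
scene [314. 210.] [ 18 131 171] 0.02 [590.1  76.6  65.2 106.5   3.5]
scene [314. 210.] [ 18 131 171] 0.129 [619.1  17.8  56.7  92.6   3.5]
scene [250. 177.] [ 18 131 170] 0.02 [398.5  65.4  69.6 104.9   3.1]
scene [250. 177.] [ 18 131 170] 0.129 [452.4   8.1  60.5  91.2   3.1]
scene [387. 156.] [ 20 168 155] 0.02 [663.9 337.2  61.3 103.4   9.5]
scene [387. 156.] [ 20 168 155] 0.129 [683.3 244.5  53.3  89.9   9.5]
scene [368.  86.] [ 14 168 120] 0.02 [486.6 558.3  89.4  35.1  44.4]
scene [368.  86.] [ 14 168 120] 0.129 [529.1 436.8  77.8  30.5  44.4]
scene [331.  90.] [ 13 157  73] 0.02 [398.1 472.5  53.6 144.7  87. ]
scene [331.  90.] [ 13 157  73] 0.129 [452.1 362.2  46.6 125.8  87. ]
scene [251.  86.] [ 14 182  80] 0.02 [184.3 347.3 191.6  86.   46.3]
scene [251.  86.] [ 14 182  80] 0.129 
[... 233 characters left out ...]
0e+01 8.760e+01 1.000e-01]
scene [392.  12.] [ 17 140 102] 0.129 [4.249e+02 8.112e+02 7.120e+01 7.620e+01 1.000e-01]
scene [367.   4.] [ 17 153 100] 0.02 [2.564e+02 9.859e+02 8.310e+01 8.490e+01 9.000e-01]
scene [367.   4.] [ 17 153 100] 0.129 [328.8 808.7  72.2  73.9   0.9]
tray scene [253.11355932 238.40847458] ((501.3162841796875, -57.64305114746094), (267.4131164550781, 372.63897705078125), 3.613931179046631)Traceback (most recent call last):
  File "<stdin>", line 10, in <module>
  File "h.py", line 16, in onz
    o,d=ray(n,px,st); return o+d*(z-o[2])/d[2]
        ~~~^^^^^^^^^
  File "h.py", line 7, in ray
    m=ctrl.camera_model(n)
ValueError: time passes only in moves, steps and waits
```

```bash
python3 - <<'E'
s=open('h.py').read()
s=s.replace("def ray(","import pickle,os\ndef cam(n):\n    f=f'cam_{n}.pkl'\n    if not os.path.exists(f): pickle.dump(ctrl.camera_model(n),open(f,'wb'))\n    return pickle.load(open(f,'rb'))\ndef ray(").replace("m=ctrl.camera_model(n)","m=cam(n)")
s+='''
def goto(x,y,z,yaw):
    st=ctrl.get_state(); R=Ro.from_rotvec(st['tool_rot']).as_matrix(); p=np.array(st['position'])
    c,q=np.cos(np.radians(yaw)),np.sin(np.radians(yaw))
    G=np.array([[c,q,0],[q,-c,0],[0,0,-1]])
    print('travel',(R.T@(np.array([x,y,z])-p)).round(4),'turn',np.degrees(Ro.from_matrix(R.T@G).as_rotvec()).round(2),
      'yaw now',np.degrees(np.arctan2(R[1,0],R[0,0])).round(2),'tiltz',R[:,2].round(4),'p',p.round(4),'F',np.round(st['ft_force'],2),'t',st['time'],'q7',st['joint_positions'][6].round(2))
'''
open('h.py','w').write(s)
E
python3 - <<'E'
from h import *
n='side'
im=cv2.imread(f'pics/{n}.png'); hsv=cv2.cvtColor(im,cv2.COLOR_BGR2HSV)
m=cv2.inRange(hsv,(5,110,60),(28,255,255))
cs,_=cv2.findContours(m,cv2.RETR_EXTERNAL,cv2.CHAIN_APPROX_NONE)
for c in cs:
    u=c[:,0].mean(0)
    if cv2.contourArea(c)<150 or u[1]<100: continue
    for z in(0.02,0.129):
        p=np.array([onz(n,q,z)[:2] for q in c[:,0]],np.float32)*1000
        (cx,cy),(w,h),a=cv2.minAreaRect(p)
        print(n,u.round(),z,np.round([cx,cy,w,h,a],1))
print('jug cap',onz('scene',(108,351),.19),onz('side',(361,345),.19))
print('jar cap',onz('scene',(388,152),.105),onz('side',(306,128),.105))
im=cv2.imread('pics/scene.png')[60:150,270:400]; cv2.imwrite('pics/crop.png',cv2.resize(im,None,fx=5,fy=5,interpolation=2))
goto(.55,-.25,.38,80)
E
```

```text
side [259. 288.] 0.02 [ 413.5 -189.5   66.3   98.8    3.1]
side [259. 288.] 0.129 [ 396.6 -266.3   55.9   83.2    3.1]
side [302. 255.] 0.02 [ 532.  -124.6   71.3  109.4   13.8]
side [302. 255.] 0.129 [ 496.4 -211.6   60.1   92.2   13.8]
side [231. 211.] 0.02 [398.9  62.3  66.7 114.1   3. ]
side [231. 211.] 0.129 [384.3 -54.3  56.2  96.1   3. ]
side [299. 197.] 0.02 [590.1  73.5  71.7 114.7   3.4]
side [299. 197.] 0.129 [545.3 -44.8  60.4  96.6   3.4]
side [168. 143.] 0.02 [267.  437.  244.8  86.8  46.7]
side [168. 143.] 0.129 [273.2 261.3 206.1  73.1  46.7]
side [306. 132.] 0.02 [711.3 382.3 140.9  59.7  70.2]
side [306. 132.] 0.129 [647.4 215.2 118.6  50.3  70.2]
side [ 77. 126.] 0.02 [-51.1 636.5 165.2  82.7  21.4]
side [ 77. 126.] 0.129 [  5.3 429.3 139.1  69.7  21.4]
side [227. 115.] 0.02 [478.8 579.  148.1 147.7  86.3]
side [227. 115.] 0.129 [451.5 380.9 124.7 124.4  86.3]
jug cap [ 0.5057381  -0.44631223  0.19      ] [ 0.50531299 -0.4481281   0.19      ]
jar cap [0.67357266 0.27784921 0.105     ] [0.67053479 0.2703137  0.105     ]
travel [ 0.4456 -0.2418 -0.1441] turn [-9.000e-02 -5.000e-02 -6.196e+01] yaw now 18.04 tiltz [-6.0e-04  1.6e-03 -1.0e+00] p [ 0.2011 -0.6176  0.2356] F [-0.49 -0.39  0.07] t 0.1 q7 -0.06
```

View pics/crop.png

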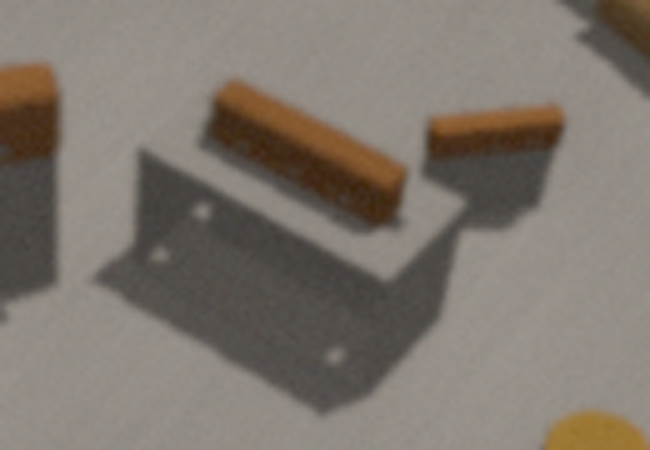

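The crop shows the middle-sized scraper hanging in the rack. The centre of the handle's top face is at about scene pixel (332,87). The larger and smaller decoys stand loose to its left and right.

Next I pass over the tray with the wrist camera.

Request:
step_arm:
  commands:
    - {"travel": [0, 0, -0.05], "turn": [0, 0, 0]}
    - {"travel": [0, 0, -0.1], "turn": [0, 0, -8]}
    - {"travel": [0.02, -0.02, -0.144], "turn": [0, 0, -16]}
    - {"travel": [0.06, -0.05, -0.144], "turn": [0, 0, -24]}
    - {"travel": [0.1, -0.08, -0.144], "turn": [0, 0, -32]}
  gripper: 1

```text
time: 0.6
position: [0.2712, -0.5118, 0.3821]
tool_rot: [2.842, 1.332, 0.0]
ft_force: [2.1, 0.5, -0.5]
grip_width: 0.997
grip_force: 0.0
```

```bash
python3 - <<'E'
from h import *
goto(.56,-.08,.38,80)
E
```

```text
travel [ 0.5166 -0.0543  0.0013] turn [  0.14   0.1  -29.77] yaw now 50.23 tiltz [ 0.0015 -0.0027 -1.    ] p [ 0.2712 -0.5118  0.3821] F [ 2.07  0.45 -0.45] t 0.6 q7 0.32
```

Request:
step_arm:
  commands:
    - {"travel": [0.05, -0.005, 0], "turn": [0, 0, -6]}
    - {"travel": [0.1, -0.01, 0], "turn": [0, 0, -12]}
    - {"travel": [0.15, -0.015, 0], "turn": [0, 0, -18]}
    - {"travel": [0.2, -0.02, 0], "turn": [0, 0, -24]}
    - {"travel": [0.25, -0.026, 0], "turn": [0, 0, -29.8]}

```text
time: 1.1
position: [0.4114, -0.3029, 0.3802]
tool_rot: [-2.405, -2.021, 0.001]
ft_force: [0.7, -0.9, -0.2]
grip_width: 1.0
grip_force: 0.0
```

```bash
python3 - <<'E'
from h import *
goto(.56,-.08,.38,80)
E
```

```text
travel [2.452e-01 1.079e-01 2.000e-04] turn [-0.02  0.01  0.07] yaw now 80.07 tiltz [-4.e-04 -1.e-04 -1.e+00] p [ 0.4114 -0.3029  0.3802] F [ 0.73 -0.91 -0.16] t 1.1 q7 0.41
```

Request:
step_arm:
  commands:
    - {"travel": [0.045, 0.02, 0], "turn": [0, 0, 0]}
    - {"travel": [0.09, 0.04, 0], "turn": [0, 0, 0]}
    - {"travel": [0.135, 0.06, 0], "turn": [0, 0, 0]}
    - {"travel": [0.18, 0.08, 0], "turn": [0, 0, 0]}
    - {"travel": [0.225, 0.1, 0], "turn": [0, 0, 0]}

```text
time: 1.6
position: [0.5494, -0.0994, 0.3804]
tool_rot: [2.41, 2.015, -0.001]
ft_force: [0.4, -0.1, 0.7]
grip_width: 0.997
grip_force: 0.0
```

Request:
step_arm:
  commands:
    - {"travel": [0.02, 0.008, 0], "turn": [0, 0, 0]}
    - {"travel": [0.02, 0.008, 0], "turn": [0, 0, 0]}
    - {"travel": [0.02, 0.008, 0], "turn": [0, 0, 0]}

```text
time: 1.9
position: [0.56, -0.0831, 0.38]
tool_rot: [-2.408, -2.016, 0.002]
ft_force: [0.5, 0.4, 0.5]
grip_width: 0.998
grip_force: 0.0
```

```bash
python3 - <<'E'
from h import *
st=ctrl.get_state(); im=snap('wrist','w1.png'); pickle.dump(st,open('w1.pkl','wb')); cam('wrist')
goto(.453,.30,.38,177)
E
```

```text
travel [ 3.591e-01 -1.735e-01 -1.000e-04] turn [-9.000e-02 -0.000e+00 -9.725e+01] yaw now 79.75 tiltz [-1.1e-03 -9.0e-04 -1.0e+00] p [ 0.5598 -0.0842  0.3801] F [-0.54 -0.22 -1.04] t 1.95 q7 -0.15
```

View pics/w1.png

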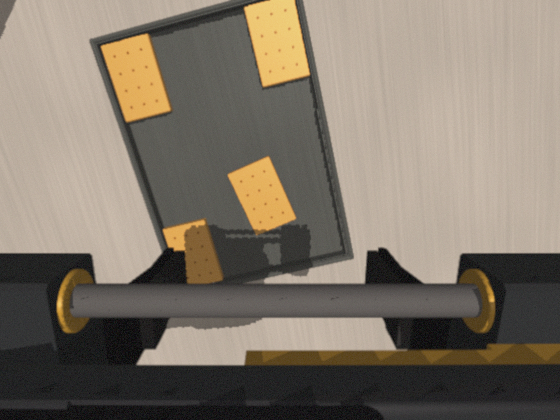

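The wrist view shows the tray with the loose slab centred at (262,195). The empty corner is at (345,255), the side rim runs from (302,0) to (350,258), and the fingers are in the foreground.

```bash
python3 - <<'E'
from h import *
st=pickle.load(open('w1.pkl','rb'))
im=cv2.imread('pics/w1.png'); hsv=cv2.cvtColor(im,cv2.COLOR_BGR2HSV)
m=cv2.inRange(hsv,(8,90,60),(28,255,255)); m[330:]=0
cs,_=cv2.findContours(m,cv2.RETR_EXTERNAL,cv2.CHAIN_APPROX_NONE)
for c in cs:
    if cv2.contourArea(c)<1000: continue
    p=np.array([onz('wrist',q,.02,st)[:2] for q in c[:,0]],np.float32)*1000
    print(c[:,0].mean(0).round(),np.round(np.hstack(cv2.minAreaRect(p)),1))
g=hsv[:,:,2].astype(int); print(g[100,290:350:2], g[20,85:130:2])
# outer edge of far rim / left rim
def edge(rows,x0,x1,rev):
    P=[]
    for r in rows:
        xs=[x for x in range(x0,x1) if g[r,x]<115 and hsv[r,x,1]<90]
        P.append(onz('wrist',(max(xs) if rev else min(xs),r),.025,st)[:2]*1000)
    P=np.array(P); v=cv2.fitLine(P.astype(np.float32),cv2.DIST_HUBER,0,.01,.01).ravel(); return v
for a in [(range(40,215,5),290,360,True),(range(55,180,5),80,170,False)]:
    v=edge(*a); print(v, np.degrees(np.arctan2(v[1],v[0])))
E
```

```text
[479. 300.] [ 836.  -341.6   52.1  112.7    3.2]
[ 72. 300.] [ 212.2 -231.   113.1   52.4   66.4]
[194. 251.] [ 416.1 -189.2   69.6  102.8    3.6]
[262. 195.] [ 534.3 -119.9   66.5  101.8   13.5]
[136.  77.] [400.1  66.2  68.8 102.1   3.3]
[277.  41.] [591.6  77.8  66.8 101.8   3.4]
[100  98  99 101 100  99  96 101  99 101 101 100  60  61  81  93 120 190
 187 190 192 192 194 190 195 188 188 191 196 188] [192 191 192 190 189 190 190 185 190 191 193 185 191 190 186 191 191 187
 188 190 187 191 186]
[ 6.0814936e-02 -9.9814904e-01  6.3741589e+02 -2.4978601e+01] -86.513405
[ 6.2595382e-02 -9.9803901e-01  3.6165222e+02  2.4731174e+01] -86.4112
```

Request:
step_arm:
  commands:
    - {"travel": [0.045, -0.02, 0], "turn": [0, 0, -8.5]}
    - {"travel": [0.09, -0.04, 0], "turn": [0, 0, -17]}
    - {"travel": [0.13, -0.06, 0], "turn": [0, 0, -25.5]}
    - {"travel": [0.17, -0.08, 0], "turn": [0, 0, -34]}
    - {"travel": [0.21, -0.1, 0], "turn": [0, 0, -42.5]}

```text
time: 2.45
position: [0.4984, 0.1408, 0.3806]
tool_rot: [1.512, 2.752, -0.002]
ft_force: [0.9, -0.6, -0.5]
grip_width: 1.0
grip_force: 0.0
```

```bash
python3 - <<'E'
from h import *
goto(.453,.33,.33,177)
E
```

```text
travel [0.1841 0.0632 0.0503] turn [ -0.07   0.09 -54.56] yaw now 122.44 tiltz [ 8.0e-04 -1.7e-03 -1.0e+00] p [0.4984 0.1408 0.3806] F [ 0.94 -0.62 -0.46] t 2.45 q7 0.21
```

```bash
python3 - <<'E'
from h import *
goto(.55,.36,.33,177)
E
```

```text
travel [0.1574 0.1612 0.0503] turn [ -0.07   0.09 -54.56] yaw now 122.44 tiltz [ 8.0e-04 -1.7e-03 -1.0e+00] p [0.4984 0.1408 0.3806] F [ 0.94 -0.62 -0.46] t 2.45 q7 0.21
```

Request:
step_arm:
  commands:
    - {"travel": [0.03, 0.03, 0.01], "turn": [0, 0, -8.5]}
    - {"travel": [0.06, 0.06, 0.02], "turn": [0, 0, -17]}
    - {"travel": [0.09, 0.09, 0.03], "turn": [0, 0, -25.5]}
    - {"travel": [0.12, 0.12, 0.04], "turn": [0, 0, -34]}
    - {"travel": [0.157, 0.161, 0.05], "turn": [0, 0, -42.5]}

```text
time: 2.95
position: [0.5515, 0.3526, 0.331]
tool_rot: [0.414, 3.113, -0.004]
ft_force: [-0.3, -1.0, 1.5]
grip_width: 1.0
grip_force: 0.0
```

Request:
step_arm:
  commands:
    - {"travel": [0, 0, 0], "turn": [0, 0, -6]}
    - {"travel": [0, 0, 0], "turn": [0, 0, -12]}
    - {"travel": [0, 0, 0], "turn": [0, 0, -12]}
    - {"travel": [0, 0, 0], "turn": [0, 0, -12]}

```text
time: 3.35
position: [0.5503, 0.3527, 0.3314]
tool_rot: [0.095, 3.14, -0.002]
ft_force: [-0.4, 0.8, 0.4]
grip_width: 1.002
grip_force: 0.0
```

```bash
python3 - <<'E'
from h import *
st=ctrl.get_state(); im=snap('wrist','w2.png'); pickle.dump(st,open('w2.pkl','wb'))
goto(.453,.37,.25,177)
im=cv2.imread('pics/w2.png'); hsv=cv2.cvtColor(im,cv2.COLOR_BGR2HSV)
m=cv2.inRange(hsv,(5,110,50),(25,255,255)); m[330:]=0
cs,_=cv2.findContours(m,cv2.RETR_EXTERNAL,cv2.CHAIN_APPROX_NONE)
for c in cs:
    if cv2.contourArea(c)<400: continue
    p=np.array([onz('wrist',q,.129,st)[:2] for q in c[:,0]],np.float32)*1000
    print(c[:,0].mean(0).round(),np.round(np.hstack(cv2.minAreaRect(p)),1))
E
```

```text
travel [0.0981 0.0114 0.0816] turn [-0.06  0.04 -0.44] yaw now 176.56 tiltz [ 7.0e-04 -1.1e-03 -1.0e+00] p [0.5502 0.3528 0.3317] F [ 0.19  0.39 -0.4 ] t 3.4 q7 0.63
[479. 300.] [682.9 564.   77.4  35.7   9.9]
[ 72. 300.] [657.  128.2  35.7  77.7  73.1]
[228. 273.] [631.3 298.2  53.2  33.   86.6]
[ 71. 215.] [562.9 145.3  51.4  75.3   3.4]
[534. 190.] [565.  617.9  51.8 153.8  68.8]
[409. 131.] [500.6 483.9  73.1  15.8  44.7]
[33. 62.] [417.  138.1  50.8  71.2   3.3]
[296.  73.] [445.  378.8  22.7 116.4  86.7]
```

View pics/w2.png

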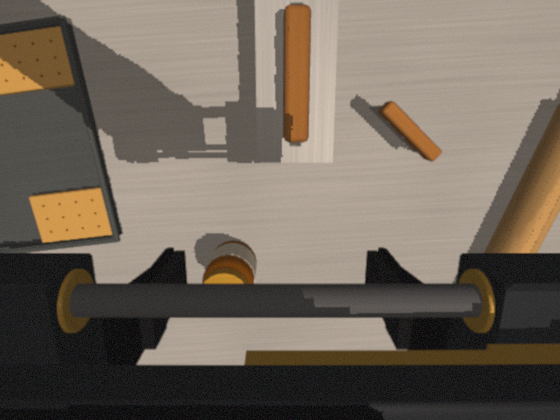

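The wrist view shows the rack's scraper handle centred at (296,73), yaw about 176.7° and close to 120 x 24 mm. The small decoy is at (410,131) and the jar at (230,265). I go above the handle.

Request:
step_arm:
  commands:
    - {"travel": [0.045, 0.01, 0.03], "turn": [0, 0, 0]}
    - {"travel": [0.09, 0.017, 0.06], "turn": [0, 0, 0]}
    - {"travel": [0.1066, 0.0198, 0.1], "turn": [0, 0, 0]}
    - {"travel": [0.1066, 0.0198, 0.14], "turn": [0, 0, 0]}
    - {"travel": [0.1066, 0.0198, 0.165], "turn": [0, 0, 0]}

```text
time: 3.9
position: [0.443, 0.378, 0.1643]
tool_rot: [0.09, 3.14, -0.006]
ft_force: [0.2, 0.0, -0.7]
grip_width: 1.001
grip_force: 0.0
```

Request:
step_arm:
  commands:
    - {"travel": [0, 0, 0], "turn": [0, 0, 0]}
    - {"travel": [0, 0, 0], "turn": [0, 0, 0]}

```text
time: 4.1
position: [0.4447, 0.3797, 0.1675]
tool_rot: [0.09, 3.139, 0.0]
ft_force: [-0.1, 1.0, 0.8]
grip_width: 1.006
grip_force: 0.0
```

```bash
python3 - <<'E'
from h import *
goto(.445,.379,.113,176.7)
st=ctrl.get_state(); im=snap('wrist','w3.png'); im=snap('side','s3.png')
c=cv2.imread('pics/s3.png')[60:210,130:330]; cv2.imwrite('pics/s3c.png',cv2.resize(c,None,fx=4,fy=4,interpolation=2))
E
```

```text
travel [-0.0003 -0.0007  0.0545] turn [0.   0.05 0.01] yaw now 176.71 tiltz [ 8.e-04  0.e+00 -1.e+00] p [0.4447 0.3797 0.1675] F [-0.13  1.02  0.8 ] t 4.1 q7 0.47
```

View pics/s3c.png

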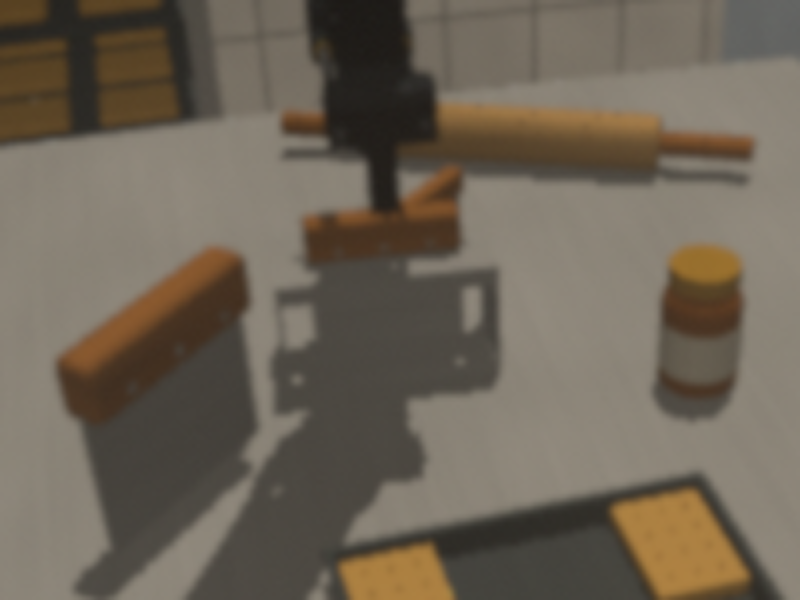

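The side crop shows the finger above the middle of the rack's scraper handle at crop pixel (385,215). The way down looks clear, so I descend and grip.

Request:
step_arm:
  commands:
    - {"travel": [0, -0.0007, 0.025], "turn": [0, 0, 0]}
    - {"travel": [0, -0.0007, 0.045], "turn": [0, 0, 0]}
    - {"travel": [0, -0.0007, 0.0545], "turn": [0, 0, 0]}
    - {"travel": [0, -0.0007, 0.0545], "turn": [0, 0, 0]}

```text
time: 4.6
position: [0.4441, 0.3793, 0.1121]
tool_rot: [-0.088, -3.14, 0.0]
ft_force: [-0.0, -0.0, 0.2]
grip_width: 0.997
grip_force: 0.0
```

Request:
step_arm:
  commands:
    - {"travel": [0, 0, 0], "turn": [0, 0, 0]}
    - {"travel": [0, 0, 0], "turn": [0, 0, 0]}
    - {"travel": [0, 0, 0], "turn": [0, 0, 0]}
    - {"travel": [0, 0, 0], "turn": [0, 0, 0]}
    - {"travel": [0, 0, 0], "turn": [0, 0, 0]}
  gripper: 0
  force: 45

```text
time: 5.1
position: [0.4441, 0.3796, 0.1124]
tool_rot: [0.087, 3.14, 0.0]
ft_force: [0.4, -0.4, -0.1]
grip_width: 0.633
grip_force: 0.0
```

Request:
step_arm:
  commands:
    - {"travel": [0, 0, 0], "turn": [0, 0, 0]}
    - {"travel": [0, 0, 0], "turn": [0, 0, 0]}
    - {"travel": [0, 0, 0], "turn": [0, 0, 0]}

```text
time: 5.4
position: [0.4439, 0.3794, 0.1121]
tool_rot: [-0.087, -3.14, 0.0]
ft_force: [-0.5, -0.8, -0.0]
grip_width: 0.357
grip_force: 0.0
```

```bash
python3 - <<'E'
from h import *
goto(.445,.379,.113,176.7)
E
```

```text
travel [-0.0011 -0.0004 -0.0009] turn [-0.01 -0.01  0.13] yaw now 176.83 tiltz [-1.e-04 -1.e-04 -1.e+00] p [0.4439 0.3794 0.1121] F [-0.46 -0.75 -0.05] t 5.4 q7 0.43
```

Request:
step_arm:
  commands:
    - {"travel": [0, 0, 0], "turn": [0, 0, 0]}
    - {"travel": [0, 0, 0], "turn": [0, 0, 0]}
    - {"travel": [0, 0, 0], "turn": [0, 0, 0]}
    - {"travel": [0, 0, 0], "turn": [0, 0, 0]}

```text
time: 5.8
position: [0.4439, 0.3793, 0.112]
tool_rot: [-0.087, -3.14, 0.001]
ft_force: [0.2, -0.1, -0.1]
grip_width: 0.274
grip_force: 45.0
```

```bash
python3 - <<'E'
from h import *
print(ctrl.get_state()['grip_force'],ctrl.get_state()['grip_width'])
goto(.445,.379,.113,176.7)
E
```

```text
44.99970632605255 0.27356941292794473
travel [-0.0011 -0.0003 -0.001 ] turn [-0.02 -0.    0.13] yaw now 176.83 tiltz [-1.e-04 -3.e-04 -1.e+00] p [0.4439 0.3793 0.112 ] F [ 0.25 -0.13 -0.12] t 5.8 q7 0.43
```

Request:
step_arm:
  commands:
    - {"travel": [0, 0, -0.01], "turn": [0, 0, 0]}
    - {"travel": [0, 0, -0.04], "turn": [0, 0, 0]}
    - {"travel": [0, 0, -0.08], "turn": [0, 0, 0]}
    - {"travel": [0, 0, -0.12], "turn": [0, 0, 0]}
    - {"travel": [0, 0, -0.16], "turn": [0, 0, 0]}

```text
time: 6.3
position: [0.4435, 0.3795, 0.2741]
tool_rot: [0.086, 3.14, 0.0]
ft_force: [0.4, 0.0, -2.2]
grip_width: 0.271
grip_force: 45.0
```

Request:
step_arm:
  commands:
    - {"travel": [0, 0, -0.02], "turn": [0, 0, 0]}
    - {"travel": [0, 0, -0.02], "turn": [0, 0, 0]}

```text
time: 6.5
position: [0.4445, 0.3812, 0.2959]
tool_rot: [0.086, 3.136, 0.006]
ft_force: [0.1, -1.3, -1.8]
grip_width: 0.271
grip_force: 45.0
```

```bash
python3 - <<'E'
from h import *
goto(.479,-.121,.25,93.5)
E
```

```text
travel [-0.0617 -0.4997  0.0441] turn [3.800e-01 5.000e-02 8.336e+01] yaw now 176.86 tiltz [ 0.0048  0.0038 -1.    ] p [0.4445 0.3812 0.2959] F [ 0.08 -1.27 -1.83] t 6.5 q7 0.53
```

Request:
step_arm:
  commands:
    - {"travel": [-0.01, -0.04, 0], "turn": [0, 0, 8]}
    - {"travel": [-0.025, -0.08, 0], "turn": [0, 0, 16]}
    - {"travel": [-0.04, -0.12, 0], "turn": [0, 0, 24]}
    - {"travel": [-0.05, -0.16, 0], "turn": [0, 0, 32]}
    - {"travel": [-0.06, -0.2, 0], "turn": [0, 0, 40]}

```text
time: 7.0
position: [0.4923, 0.1743, 0.2907]
tool_rot: [-1.164, -2.917, 0.002]
ft_force: [1.2, -0.8, -2.5]
grip_width: 0.274
grip_force: 45.0
```

```bash
python3 - <<'E'
from h import *
goto(.479,-.121,.25,93.5)
E
```

```text
travel [-0.1937 -0.2233  0.0409] turn [-1.100e-01 -1.000e-02  4.299e+01] yaw now 136.49 tiltz [-1.8e-03 -6.0e-04 -1.0e+00] p [0.4923 0.1743 0.2907] F [ 1.16 -0.82 -2.45] t 7.0 q7 0.36
```

Request:
step_arm:
  commands:
    - {"travel": [-0.03, -0.035, 0], "turn": [0, 0, 8.5]}
    - {"travel": [-0.06, -0.07, 0.01], "turn": [0, 0, 17]}
    - {"travel": [-0.09, -0.105, 0.02], "turn": [0, 0, 25.5]}
    - {"travel": [-0.12, -0.14, 0.03], "turn": [0, 0, 34]}
    - {"travel": [-0.15, -0.174, 0.04], "turn": [0, 0, 42.5]}

```text
time: 7.5
position: [0.4818, -0.055, 0.2505]
tool_rot: [-2.143, -2.296, 0.002]
ft_force: [0.2, 0.7, -1.0]
grip_width: 0.273
grip_force: 45.0
```

Request:
step_arm:
  commands:
    - {"travel": [-0.03, 0, 0], "turn": [0, 0, 0]}
    - {"travel": [-0.055, 0, 0], "turn": [0, 0, 0.2]}
    - {"travel": [-0.055, 0, 0], "turn": [0, 0, 0.2]}
    - {"travel": [-0.055, 0, 0], "turn": [0, 0, 0.2]}

```text
time: 7.9
position: [0.4866, -0.1078, 0.2508]
tool_rot: [-2.139, -2.297, 0.0]
ft_force: [-0.1, 0.5, -2.1]
grip_width: 0.27
grip_force: 45.0
```

```bash
python3 - <<'E'
from h import *
goto(.479,-.121,.107,93.5)
E
```

```text
travel [-0.0129 -0.0082  0.1438] turn [-0.11 -0.1   0.58] yaw now 94.08 tiltz [-0.0021  0.0017 -1.    ] p [ 0.4866 -0.1078  0.2508] F [-0.06  0.54 -2.05] t 7.9 q7 0.23
```

Request:
step_arm:
  commands:
    - {"travel": [-0.013, -0.008, 0.03], "turn": [0, 0, 0.58]}
    - {"travel": [-0.013, -0.008, 0.06], "turn": [0, 0, 0.58]}
    - {"travel": [-0.013, -0.008, 0.09], "turn": [0, 0, 0.58]}
    - {"travel": [-0.013, -0.008, 0.11], "turn": [0, 0, 0.58]}
    - {"travel": [-0.013, -0.008, 0.12], "turn": [0, 0, 0.58]}

```text
time: 8.4
position: [0.4788, -0.1193, 0.1298]
tool_rot: [-2.146, -2.289, 0.002]
ft_force: [-1.0, 0.3, -1.1]
grip_width: 0.275
grip_force: 45.0
```

Request:
step_arm:
  commands:
    - {"travel": [0, 0, 0], "turn": [0, 0, 0]}
    - {"travel": [0, 0, 0], "turn": [0, 0, 0]}

```text
time: 8.6
position: [0.481, -0.1208, 0.1329]
tool_rot: [2.149, 2.29, 0.001]
ft_force: [0.9, 0.3, -1.5]
grip_width: 0.272
grip_force: 45.0
```

```bash
python3 - <<'E'
from h import *
goto(.479,-.121,.107,93.5)
snap('scene','c4.png'); 
c=cv2.imread('pics/c4.png')[140:340,150:360]; cv2.imwrite('pics/c4c.png',cv2.resize(c,None,fx=3,fy=3,interpolation=2))
E
```

```text
travel [-0.     -0.002   0.0259] turn [0.06 0.02 0.13] yaw now 93.63 tiltz [ 1.1e-03 -2.0e-04 -1.0e+00] p [ 0.481  -0.1208  0.1329] F [ 0.88  0.3  -1.45] t 8.6 q7 0.19
```

View pics/c4c.png

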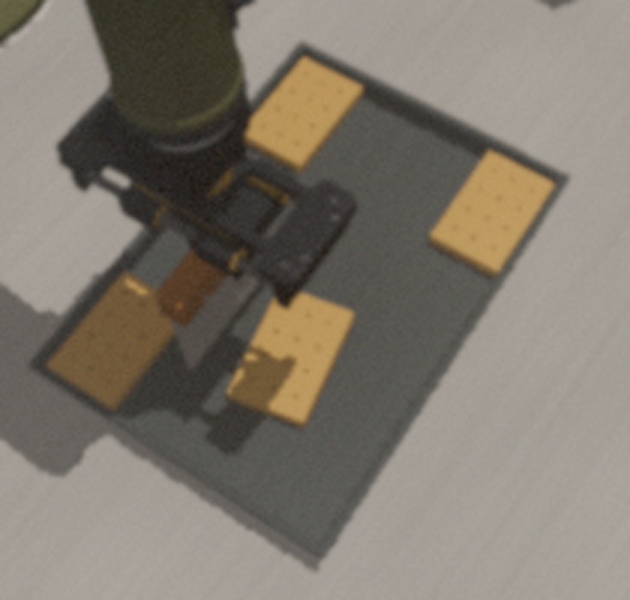

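The scene crop shows the blade edge at about crop (215,310), in the gap between packed_c and the loose slab, roughly parallel to the side rim. I lower it and start pushing.

Request:
step_arm:
  commands:
    - {"travel": [0, -0.002, 0.01], "turn": [0, 0, 0.1]}
    - {"travel": [0, -0.002, 0.02], "turn": [0, 0, 0.1]}
    - {"travel": [0, -0.002, 0.026], "turn": [0, 0, 0.1]}
    - {"travel": [0, -0.002, 0.026], "turn": [0, 0, 0.1]}
    - {"travel": [0, -0.002, 0.026], "turn": [0, 0, 0.1]}

```text
time: 9.15
position: [0.4782, -0.1215, 0.1059]
tool_rot: [-2.153, -2.287, 0.0]
ft_force: [-0.0, 0.7, -1.7]
grip_width: 0.269
grip_force: 45.0
```

```bash
cat >> h.py <<'E'
def feel(n=8):
    F=[];P=[];Y=[]
    for _ in range(n):
        ctrl.get_image('wrist'); s=ctrl.get_state(); F.append(s['ft_force']);P.append(s['position']);R=Ro.from_rotvec(s['tool_rot']).as_matrix();Y.append(np.degrees(np.arctan2(R[1,0],R[0,0])))
    F=np.array(F);p=np.mean(P,0);y=np.radians(3.5);c,q=np.cos(y),np.sin(y)
    f=F.mean(0);d=p-np.array([.5034,-.0578,0])
    print('F tray x,y,z',np.round([c*f[0]+q*f[1],-q*f[0]+c*f[1],f[2]],2),'sd',F.std(0).round(2),'tcp tray mm',np.round([1000*(c*d[0]+q*d[1]),1000*(-q*d[0]+c*d[1]),1000*p[2]],2),'yaw',np.mean(Y).round(2),'tilt',R[:,2].round(4),'t',s['time'],'q7',s['joint_positions'][6].round(2))
E
python3 -c "
from h import *
feel()"
```

```text
F tray x,y,z [-0.01  0.04 -1.62] sd [0.63 0.51 0.34] tcp tray mm [-28.72 -62.21 106.37] yaw 93.46 tilt [ 3.e-04 -3.e-04 -1.e+00] t 9.55 q7 0.16
```

Request:
step_arm:
  commands:
    - {"travel": [0, 0.006, 0], "turn": [0, 0, 0]}
    - {"travel": [0, 0.011, 0], "turn": [0, 0, 0]}
    - {"travel": [0, 0.016, 0], "turn": [0, 0, 0]}
    - {"travel": [0, 0.021, 0], "turn": [0, 0, 0]}
    - {"travel": [0, 0.026, 0], "turn": [0, 0, 0]}

```text
time: 10.05
position: [0.5047, -0.1199, 0.106]
tool_rot: [-2.153, -2.287, 0.0]
ft_force: [-0.3, -0.1, -2.3]
grip_width: 0.273
grip_force: 45.0
```

Request:
step_arm:
  commands:
    - {"travel": [0, 0.005, 0], "turn": [0, 0, 0]}
    - {"travel": [0, 0.01, 0], "turn": [0, 0, 0]}
    - {"travel": [0, 0.015, 0], "turn": [0, 0, 0]}
    - {"travel": [0, 0.02, 0], "turn": [0, 0, 0]}
    - {"travel": [0, 0.025, 0], "turn": [0, 0, 0]}

```text
time: 10.55
position: [0.5296, -0.1185, 0.1061]
tool_rot: [2.153, 2.287, -0.0]
ft_force: [-0.3, -0.7, -1.6]
grip_width: 0.274
grip_force: 45.0
```

```bash
python3 -c "
from h import *
feel(4); snap('side','s5.png'); snap('scene','c5.png')
a=cv2.imread('pics/s5.png')[160:330,190:390]; b=cv2.imread('pics/c5.png')[150:320,160:360]
cv2.imwrite('pics/sc5.png',cv2.resize(np.hstack([a,b]),None,fx=2,fy=2,interpolation=2))"
```

```text
F tray x,y,z [ 0.2  -0.09 -1.85] sd [0.2  0.34 0.6 ] tcp tray mm [ 22.75 -62.07 106.18] yaw 93.47 tilt [ 0.e+00  1.e-04 -1.e+00] t 10.75 q7 0.08
```

View pics/sc5.png

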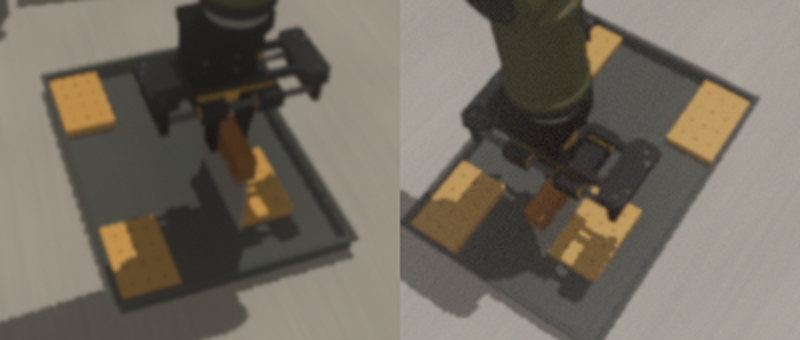

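Both views show the slab flush against the blade, square to the rim and with clear floor ahead.

Request:
step_arm:
  commands:
    - {"travel": [0, 0.005, 0], "turn": [0, 0, 0]}
    - {"travel": [0, 0.01, 0], "turn": [0, 0, 0]}
    - {"travel": [0, 0.015, 0], "turn": [0, 0, 0]}
    - {"travel": [0, 0.02, 0], "turn": [0, 0, 0]}
    - {"travel": [0, 0.025, 0], "turn": [0, 0, 0]}

```text
time: 11.35
position: [0.5547, -0.117, 0.1061]
tool_rot: [-2.153, -2.288, 0.0]
ft_force: [-1.3, -0.0, -2.1]
grip_width: 0.269
grip_force: 45.0
```

Request:
step_arm:
  commands:
    - {"travel": [0, 0.003, 0], "turn": [0, 0, 0]}
    - {"travel": [0, 0.005, 0], "turn": [0, 0, 0]}
    - {"travel": [0, 0.006, 0], "turn": [0, 0, 0]}
    - {"travel": [0, 0.007, 0], "turn": [0, 0, 0]}
    - {"travel": [0, 0.008, 0], "turn": [0, 0, 0]}

```text
time: 11.85
position: [0.5621, -0.1166, 0.1061]
tool_rot: [2.153, 2.287, -0.0]
ft_force: [-0.5, -0.9, -2.1]
grip_width: 0.275
grip_force: 45.0
```

```bash
python3 -c "
from h import *
feel(6)"
```

```text
F tray x,y,z [ 0.16 -0.03 -1.68] sd [0.49 0.32 0.45] tcp tray mm [ 55.16 -62.24 106.19] yaw 93.46 tilt [ 3.e-04 -2.e-04 -1.e+00] t 12.15 q7 0.04
```

Request:
step_arm:
  commands:
    - {"travel": [0, 0.0007, 0], "turn": [0, 0, 0]}
    - {"travel": [0, 0.0014, 0], "turn": [0, 0, 0]}
    - {"travel": [0, 0.002, 0], "turn": [0, 0, 0]}
    - {"travel": [0, 0.0026, 0], "turn": [0, 0, 0]}
    - {"travel": [0, 0.003, 0], "turn": [0, 0, 0]}

```text
time: 12.65
position: [0.5652, -0.1163, 0.1061]
tool_rot: [-2.153, -2.287, 0.0]
ft_force: [-0.3, 0.0, -1.3]
grip_width: 0.273
grip_force: 45.0
```

```bash
python3 -c "
from h import *
feel(5)"
```

```text
F tray x,y,z [-0.49 -0.25 -1.48] sd [0.2  0.21 0.55] tcp tray mm [ 58.14 -62.18 106.1 ] yaw 93.46 tilt [ 1.e-04 -1.e-04 -1.e+00] t 12.9 q7 0.03
```

Request:
step_arm:
  commands:
    - {"travel": [0, 0.0005, 0], "turn": [0, 0, 0]}
    - {"travel": [0, 0.001, 0], "turn": [0, 0, 0]}
    - {"travel": [0, 0.0015, 0], "turn": [0, 0, 0]}

```text
time: 13.2
position: [0.5666, -0.1163, 0.1061]
tool_rot: [-2.153, -2.287, 0.0]
ft_force: [-0.5, -0.4, -0.9]
grip_width: 0.268
grip_force: 45.0
```

```bash
python3 -c "
from h import *
feel(4)"
```

```text
F tray x,y,z [-0.04  0.86 -2.16] sd [0.39 0.44 0.43] tcp tray mm [ 59.65 -62.21 106.12] yaw 93.46 tilt [ 2.e-04 -1.e-04 -1.e+00] t 13.4 q7 0.03
```

Request:
step_arm:
  commands:
    - {"travel": [0, 0.0005, 0], "turn": [0, 0, 0]}
    - {"travel": [0, 0.001, 0], "turn": [0, 0, 0]}

```text
time: 13.6
position: [0.567, -0.1162, 0.106]
tool_rot: [-2.153, -2.287, 0.002]
ft_force: [-3.1, -0.1, -1.1]
grip_width: 0.268
grip_force: 45.0
```

```bash
python3 -c "
from h import *
feel(4)"
```

```text
F tray x,y,z [-2.4   0.11 -0.85] sd [0.52 0.14 0.27] tcp tray mm [ 59.94 -62.23 105.94] yaw 93.45 tilt [-1.4e-03 -1.0e-04 -1.0e+00] t 13.8 q7 0.03
```

Request:
step_arm:
  commands:
    - {"travel": [0, 0.0003, 0], "turn": [0, 0, 0]}
    - {"travel": [0, 0.0005, 0], "turn": [0, 0, 0]}
    - {"travel": [0, 0.0005, 0], "turn": [0, 0, 0]}

```text
time: 14.1
position: [0.5673, -0.1162, 0.1059]
tool_rot: [-2.152, -2.286, 0.002]
ft_force: [-5.1, -0.6, 0.6]
grip_width: 0.274
grip_force: 45.0
```

```bash
python3 -c "
from h import *
feel(6)"
```

```text
F tray x,y,z [-5.25  0.13  0.84] sd [0.32 0.28 0.53] tcp tray mm [ 60.18 -62.25 105.88] yaw 93.45 tilt [-2.e-03 -2.e-04 -1.e+00] t 14.4 q7 0.03
```

Seated: the rim pushes back with about 5 N, held for over 0.5 s. I back off gently and then lift.

Request:
step_arm:
  commands:
    - {"travel": [0, -0.002, 0], "turn": [0, 0, 0]}
    - {"travel": [0, -0.015, 0], "turn": [0, 0, 0]}
    - {"travel": [0, -0.04, -0.01], "turn": [0, 0, 0]}
    - {"travel": [0, -0.06, -0.05], "turn": [0, 0, 0]}
    - {"travel": [0, -0.06, -0.09], "turn": [0, 0, 0]}

```text
time: 14.9
position: [0.5068, -0.1199, 0.1965]
tool_rot: [2.154, 2.287, -0.001]
ft_force: [1.5, -1.4, -1.6]
grip_width: 0.273
grip_force: 45.0
```

```bash
python3 - <<'E'
from h import *
im=snap('scene','c6.png')[:,:,::-1].copy(); hsv=cv2.cvtColor(im,cv2.COLOR_BGR2HSV)
m=cv2.inRange(hsv,(8,90,50),(28,255,255))
cs,_=cv2.findContours(m,cv2.RETR_EXTERNAL,cv2.CHAIN_APPROX_NONE)
c0=np.array([503.4,-57.8]); y=np.radians(3.5); T=np.array([[np.cos(y),np.sin(y)],[-np.sin(y),np.cos(y)]])
for c in cs:
    if cv2.contourArea(c)<150 or c[:,0].mean(0)[1]<165: continue
    p=np.array([onz('scene',q,.02)[:2] for q in c[:,0]])*1000
    p=((p-c0)@T.T).astype(np.float32); print(c[:,0].mean(0).round(),np.round(np.hstack(cv2.minAreaRect(p)),1),p.min(0),p.max(0))
c,q=np.cos(y),np.sin(y); w=c0+T.T@np.array([60,25]); goto(w[0]/1000,w[1]/1000,.2,3.5)
E
```

```text
[270. 273.] [ 92.7 -69.7 103.8  65.5  89.5] [  60.001038 -121.41034 ] [125.86418  -17.612926]
[189. 253.] [ -96.3 -126.8   70.4  100.6    0.2] [-131.64742 -177.22849] [-61.161873 -76.613396]
[218. 226.] [-79.9 -35.   69.   42.2  89.4] [-100.77318  -69.63359] [-58.509403   -0.2677605]
[314. 210.] [ 95.2 128.8  67.8 107.9   1.5] [60.02083 74.68078] [128.51378 182.22092]
[254. 173.] [-98.1 145.   75.9  72.6  89.6] [-134.47528  107.16079] [-61.872433 183.10669 ]
travel [0.0882 0.0548 0.0048] turn [ 0.82 -0.29 89.95] yaw now 93.45 tiltz [ 0.0127 -0.0051 -0.9999] p [ 0.5124 -0.1205  0.2046] F [ 3.66 -0.2   3.72] t 14.95 q7 0.17
```

Request:
step_arm:
  commands:
    - {"travel": [0.02, 0.01, 0], "turn": [0, 0, 8.4]}
    - {"travel": [0.04, 0.02, 0], "turn": [0, 0, 16.8]}
    - {"travel": [0.06, 0.035, 0], "turn": [0, 0, 25.2]}
    - {"travel": [0.08, 0.05, 0], "turn": [0, 0, 33.6]}
    - {"travel": [0.088, 0.06, 0], "turn": [0, 0, 42]}

```text
time: 15.45
position: [0.5654, -0.0248, 0.1969]
tool_rot: [2.831, 1.36, 0.009]
ft_force: [-0.5, 0.3, -2.3]
grip_width: 0.271
grip_force: 45.0
```

Request:
step_arm:
  commands:
    - {"travel": [0, 0, 0], "turn": [0, 0, 8.4]}
    - {"travel": [0, 0, 0], "turn": [0, 0, 16.8]}
    - {"travel": [0, 0, 0], "turn": [0, 0, 25.2]}
    - {"travel": [0, 0, 0], "turn": [0, 0, 33.6]}
    - {"travel": [0, 0, 0], "turn": [0, 0, 42]}

```text
time: 15.95
position: [0.5647, -0.0277, 0.1966]
tool_rot: [-3.131, -0.25, -0.007]
ft_force: [0.4, 0.4, -1.6]
grip_width: 0.275
grip_force: 45.0
```

Request:
step_arm:
  commands:
    - {"travel": [0, 0, 0], "turn": [0, 0, 6]}
    - {"travel": [0, 0, 0], "turn": [0, 0, 6]}
    - {"travel": [0, 0, 0], "turn": [0, 0, 6]}

```text
time: 16.25
position: [0.5638, -0.028, 0.1964]
tool_rot: [-3.14, -0.1, -0.004]
ft_force: [0.2, 1.1, -2.5]
grip_width: 0.271
grip_force: 45.0
```

```bash
cat >> h.py <<'E'
def gotray(tx,ty,z,yaw):
    y=np.radians(3.5); c,q=np.cos(y),np.sin(y); goto(.5034+(c*tx-q*ty)/1000,-.0578+(q*tx+c*ty)/1000,z,yaw)
E
python3 -c "
from h import *
gotray(60,20,.1068,3.5)"
```

```text
travel [-0.0023  0.0061  0.0896] turn [-0.   -0.14  0.13] yaw now 3.63 tiltz [ 2.4e-03  2.0e-04 -1.0e+00] p [ 0.5638 -0.028   0.1964] F [ 0.17  1.06 -2.46] t 16.25 q7 -1.61
```

Request:
step_arm:
  commands:
    - {"travel": [-0.0023, 0.003, 0.03], "turn": [0, 0, 0.1]}
    - {"travel": [-0.0023, 0.003, 0.06], "turn": [0, 0, 0.1]}
    - {"travel": [-0.0023, 0.003, 0.08], "turn": [0, -0.1, 0.1]}
    - {"travel": [-0.0023, 0.003, 0.089], "turn": [0, -0.1, 0.1]}
    - {"travel": [-0.0023, 0.003, 0.089], "turn": [0, -0.1, 0.1]}

```text
time: 16.75
position: [0.5602, -0.0313, 0.1061]
tool_rot: [-3.14, -0.094, 0.005]
ft_force: [0.1, -0.0, -1.9]
grip_width: 0.274
grip_force: 45.0
```

```bash
python3 -c "
from h import *
feel(4);gotray(60,20,.1068,3.5); snap('scene','c7.png')
b=cv2.imread('pics/c7.png')[140:340,160:360]
cv2.imwrite('pics/c7c.png',cv2.resize(b,None,fx=3,fy=3,interpolation=2))"
```

```text
F tray x,y,z [ 0.26 -0.01 -1.54] sd [0.06 0.11 0.49] tcp tray mm [ 59.78  22.86 108.16] yaw 3.4 tilt [ 1.1e-03 -5.0e-04 -1.0e+00] t 16.95 q7 -1.65
travel [-0.0001  0.0028  0.0018] turn [ 0.03 -0.06 -0.12] yaw now 3.38 tiltz [ 1.1e-03 -5.0e-04 -1.0e+00] p [ 0.562  -0.0314  0.1086] F [ 0.31  0.01 -1.68] t 16.95 q7 -1.65
```

View pics/c7c.png

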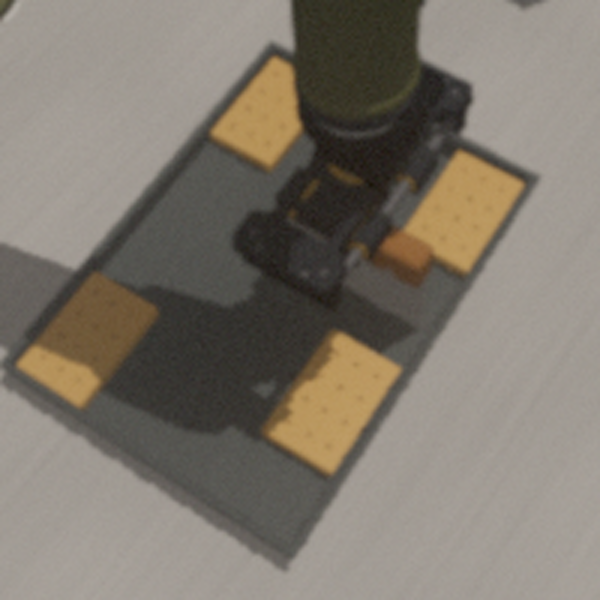

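The scene crop shows the slab flush along the side rim. The blade hangs across the tray above the slab's +y edge, clear of the rim and of packed_a. I push along the rim.

Request:
step_arm:
  commands:
    - {"travel": [0, 0.007, 0.001], "turn": [0, 0, 0]}
    - {"travel": [0, 0.014, 0.0015], "turn": [0, 0, 0]}
    - {"travel": [0, 0.021, 0.0015], "turn": [0, 0, 0]}
    - {"travel": [0, 0.028, 0.0015], "turn": [0, 0, 0]}
    - {"travel": [0, 0.034, 0.0015], "turn": [0, 0, 0]}

```text
time: 17.5
position: [0.5627, -0.0665, 0.1056]
tool_rot: [3.14, 0.091, -0.003]
ft_force: [0.5, -1.0, -1.9]
grip_width: 0.27
grip_force: 45.0
```

Request:
step_arm:
  commands:
    - {"travel": [0, 0.004, 0], "turn": [0, 0, 0]}
    - {"travel": [0, 0.008, 0], "turn": [0, 0, 0]}
    - {"travel": [0, 0.012, 0], "turn": [0, 0, 0]}
    - {"travel": [0, 0.016, 0], "turn": [0, 0, 0]}
    - {"travel": [0, 0.02, 0], "turn": [0, 0, 0]}

```text
time: 18.0
position: [0.5639, -0.0855, 0.1056]
tool_rot: [3.14, 0.092, -0.003]
ft_force: [-0.2, 0.4, -1.6]
grip_width: 0.271
grip_force: 45.0
```

```bash
python3 -c "
from h import *
feel(4)"
```

```text
F tray x,y,z [ 0.2  -0.32 -1.62] sd [0.21 0.5  0.31] tcp tray mm [ 58.67 -31.87 105.59] yaw 3.32 tilt [-1.6e-03 -2.0e-04 -1.0e+00] t 18.2 q7 -1.55
```

Request:
step_arm:
  commands:
    - {"travel": [0, 0.005, 0], "turn": [0, 0, -0.15]}
    - {"travel": [0, 0.01, 0], "turn": [0, 0, -0.15]}
    - {"travel": [0, 0.015, 0], "turn": [0, 0, -0.15]}
    - {"travel": [0, 0.02, 0], "turn": [0, 0, -0.15]}
    - {"travel": [0, 0.025, 0], "turn": [0, 0, -0.15]}

```text
time: 18.7
position: [0.5654, -0.1109, 0.1056]
tool_rot: [3.14, 0.096, -0.003]
ft_force: [-0.1, -0.3, -2.3]
grip_width: 0.269
grip_force: 45.0
```

Request:
step_arm:
  commands:
    - {"travel": [0, 0.003, 0], "turn": [0, 0, 0]}
    - {"travel": [0, 0.006, 0], "turn": [0, 0, 0]}
    - {"travel": [0, 0.009, 0], "turn": [0, 0, 0]}
    - {"travel": [0, 0.011, 0], "turn": [0, 0, 0]}

```text
time: 19.1
position: [0.566, -0.1216, 0.1056]
tool_rot: [3.14, 0.096, -0.003]
ft_force: [-0.1, 1.1, -1.4]
grip_width: 0.271
grip_force: 45.0
```

```bash
python3 -c "
from h import *
feel(5)"
```

```text
F tray x,y,z [ 0.2   0.29 -1.85] sd [0.34 0.38 0.38] tcp tray mm [ 58.57 -67.5  105.6 ] yaw 3.5 tilt [-1.8e-03 -3.0e-04 -1.0e+00] t 19.35 q7 -1.49
```

Request:
step_arm:
  commands:
    - {"travel": [0, 0.0008, 0], "turn": [0, 0, 0]}
    - {"travel": [0, 0.0016, 0], "turn": [0, 0, 0]}
    - {"travel": [0, 0.0024, 0], "turn": [0, 0, 0]}
    - {"travel": [0, 0.003, 0], "turn": [0, 0, 0]}

```text
time: 19.75
position: [0.5662, -0.1243, 0.1056]
tool_rot: [3.14, 0.096, -0.003]
ft_force: [1.0, 0.3, -1.4]
grip_width: 0.271
grip_force: 45.0
```

```bash
python3 - <<'E'
from h import *
feel(5)
im=snap('scene','c8.png')[:,:,::-1].copy(); hsv=cv2.cvtColor(im,cv2.COLOR_BGR2HSV)
m=cv2.inRange(hsv,(8,90,50),(28,255,255)); m[:,:225]=0; m[:230]=0
ys,xs=np.nonzero(m); P=np.array([onz('scene',(x,y),.02)[:2] for x,y in zip(xs,ys)])*1000
y=np.radians(3.5); T=np.array([[np.cos(y),np.sin(y)],[-np.sin(y),np.cos(y)]]); p=(P-[503.4,-57.8])@T.T
print(p.min(0),p.max(0))
E
```

```text
F tray x,y,z [-0.12  0.52 -1.5 ] sd [0.51 0.39 0.19] tcp tray mm [ 58.62 -70.31 105.62] yaw 3.5 tilt [-1.7e-03 -3.0e-04 -1.0e+00] t 20.0 q7 -1.49
[ -28.42254944 -174.29253995] [125.57295812  80.67730494]
```

Request:
step_arm:
  commands:
    - {"travel": [0, 0.0006, 0], "turn": [0, 0, 0]}
    - {"travel": [0, 0.0012, 0], "turn": [0, 0, 0]}
    - {"travel": [0, 0.0018, 0], "turn": [0, 0, 0]}

```text
time: 20.35
position: [0.5663, -0.1261, 0.1056]
tool_rot: [3.14, 0.096, -0.003]
ft_force: [0.1, -0.8, -0.9]
grip_width: 0.271
grip_force: 45.0
```

```bash
python3 -c "
from h import *
feel(4)"
```

```text
F tray x,y,z [-0.    0.15 -1.64] sd [0.56 0.35 0.19] tcp tray mm [ 58.62 -72.16 105.63] yaw 3.5 tilt [-1.8e-03 -4.0e-04 -1.0e+00] t 20.55 q7 -1.48
```

Request:
step_arm:
  commands:
    - {"travel": [0, 0.0005, 0], "turn": [0, 0, 0]}
    - {"travel": [0, 0.001, 0], "turn": [0, 0, 0]}

```text
time: 20.75
position: [0.5663, -0.127, 0.1056]
tool_rot: [3.14, 0.096, -0.003]
ft_force: [1.2, 0.3, -1.6]
grip_width: 0.273
grip_force: 45.0
```

```bash
python3 -c "
from h import *
feel(4)"
```

```text
F tray x,y,z [-0.08  0.18 -1.66] sd [0.42 0.58 0.49] tcp tray mm [ 58.63 -73.08 105.63] yaw 3.5 tilt [-1.8e-03 -3.0e-04 -1.0e+00] t 20.95 q7 -1.48
```

Request:
step_arm:
  commands:
    - {"travel": [0, 0.0004, 0], "turn": [0, 0, 0]}
    - {"travel": [0, 0.0008, 0], "turn": [0, 0, 0]}

```text
time: 21.15
position: [0.5664, -0.1279, 0.1056]
tool_rot: [3.14, 0.096, -0.003]
ft_force: [0.3, -0.7, -1.7]
grip_width: 0.271
grip_force: 45.0
```

```bash
python3 -c "
from h import *
feel(4)"
```

```text
F tray x,y,z [-0.36 -0.08 -1.97] sd [0.47 0.29 0.06] tcp tray mm [ 58.62 -73.88 105.63] yaw 3.5 tilt [-1.8e-03 -3.0e-04 -1.0e+00] t 21.35 q7 -1.48
```

Request:
step_arm:
  commands:
    - {"travel": [0, 0.0005, 0], "turn": [0, 0, 0]}
    - {"travel": [0, 0.001, 0], "turn": [0, 0, 0]}

```text
time: 21.55
position: [0.5665, -0.1289, 0.1056]
tool_rot: [3.14, 0.096, -0.003]
ft_force: [-0.4, 0.9, -1.5]
grip_width: 0.272
grip_force: 45.0
```

```bash
python3 -c "
from h import *
feel(4)"
```

```text
F tray x,y,z [ 0.12  0.6  -1.84] sd [0.26 0.67 0.32] tcp tray mm [ 58.61 -74.94 105.61] yaw 3.5 tilt [-1.8e-03 -3.0e-04 -1.0e+00] t 21.75 q7 -1.48
```

Request:
step_arm:
  commands:
    - {"travel": [0, 0.0004, 0], "turn": [0, 0, 0]}
    - {"travel": [0, 0.0008, 0], "turn": [0, 0, 0]}

```text
time: 21.95
position: [0.5666, -0.1296, 0.1056]
tool_rot: [3.14, 0.096, -0.003]
ft_force: [1.1, -0.1, -1.9]
grip_width: 0.275
grip_force: 45.0
```

```bash
python3 -c "
from h import *
feel(4)"
```

```text
F tray x,y,z [ 0.23  0.2  -1.31] sd [0.36 0.32 0.14] tcp tray mm [ 58.62 -75.66 105.62] yaw 3.5 tilt [-1.8e-03 -2.0e-04 -1.0e+00] t 22.15 q7 -1.48
```

Request:
step_arm:
  commands:
    - {"travel": [0, 0.0004, 0], "turn": [0, 0, 0]}
    - {"travel": [0, 0.0008, 0], "turn": [0, 0, 0]}

```text
time: 22.35
position: [0.5666, -0.1299, 0.1056]
tool_rot: [-3.139, -0.096, 0.003]
ft_force: [0.1, 1.4, -1.8]
grip_width: 0.279
grip_force: 45.0
```

```bash
python3 -c "
from h import *
feel(4)"
```

```text
F tray x,y,z [ 0.32  2.16 -0.96] sd [0.32 0.59 0.48] tcp tray mm [ 58.65 -75.87 105.63] yaw 3.52 tilt [-1.8e-03  4.0e-04 -1.0e+00] t 22.55 q7 -1.48
```

Request:
step_arm:
  commands:
    - {"travel": [0, 0.0003, 0], "turn": [0, 0, 0]}
    - {"travel": [0, 0.0006, 0], "turn": [0, 0, 0]}

```text
time: 22.75
position: [0.5666, -0.1302, 0.1056]
tool_rot: [-3.139, -0.097, 0.003]
ft_force: [-0.9, 4.0, -0.1]
grip_width: 0.271
grip_force: 45.0
```

```bash
python3 -c "
from h import *
feel(4)"
```

```text
F tray x,y,z [-0.33  4.2  -0.54] sd [0.55 0.38 0.14] tcp tray mm [ 58.7  -76.1  105.65] yaw 3.54 tilt [-1.8e-03  9.0e-04 -1.0e+00] t 22.95 q7 -1.47
```

Seated against the end rim at about 4 N and held. I back away and lift.

Request:
step_arm:
  commands:
    - {"travel": [0, 0, 0], "turn": [0, 0, 0]}
    - {"travel": [0, -0.002, 0], "turn": [0, 0, 0]}
    - {"travel": [0, -0.012, 0], "turn": [0, 0, 0]}
    - {"travel": [0, -0.04, -0.01], "turn": [0, 0, 0]}
    - {"travel": [0, -0.07, -0.05], "turn": [0, 0, 0]}

```text
time: 23.45
position: [0.559, -0.0627, 0.1519]
tool_rot: [3.14, 0.091, -0.016]
ft_force: [0.4, 0.2, -1.0]
grip_width: 0.276
grip_force: 45.0
```

Request:
step_arm:
  commands:
    - {"travel": [0, -0.03, -0.04], "turn": [0, 0, -8]}
    - {"travel": [0, -0.06, -0.08], "turn": [0, 0, -16]}
    - {"travel": [0, -0.08, -0.12], "turn": [0, 0, -24]}
    - {"travel": [0, -0.1, -0.15], "turn": [0, 0, -32]}
    - {"travel": [0, -0.12, -0.15], "turn": [0, 0, -40]}

```text
time: 23.95
position: [0.5577, 0.0592, 0.311]
tool_rot: [2.91, 1.169, 0.01]
ft_force: [1.3, 0.5, -1.7]
grip_width: 0.271
grip_force: 45.0
```

```bash
python3 - <<'E'
from h import *
for n in('scene','side'):
    im=snap(n,n+'9.png')[:,:,::-1].copy(); hsv=cv2.cvtColor(im,cv2.COLOR_BGR2HSV)
    m=cv2.inRange(hsv,(8,90,50),(28,255,255))
    cs,_=cv2.findContours(m,cv2.RETR_EXTERNAL,cv2.CHAIN_APPROX_NONE)
    y=np.radians(3.5); T=np.array([[np.cos(y),np.sin(y)],[-np.sin(y),np.cos(y)]])
    for c in cs:
        if cv2.contourArea(c)<400 or c[:,0].mean(0)[1]<165: continue
        p=np.array([onz(n,q,.02)[:2] for q in c[:,0]])*1000
        p=((p-[503.4,-57.8])@T.T).astype(np.float32); print(n,c[:,0].mean(0).round(),np.round(np.hstack(cv2.minAreaRect(p)),1),p.min(0),p.max(0))
goto(.4439,.3793,.28,176.83)
E
```

```text
scene [256. 294.] [  92.5 -126.8  100.5   65.6   89.8] [  59.656357 -176.96906 ] [125.368645 -76.49882 ]
scene [189. 253.] [ -97.  -127.6  100.8   71.6   89.8] [-132.80751 -177.88455] [-60.990326 -77.07108 ]
scene [314. 210.] [ 94.4 128.2  68.4 107.9   0.2] [60.02083 74.30287] [128.51378 182.22092]
scene [250. 177.] [-96.8 129.1 108.3  71.5  89.4] [-132.55742   74.67707] [-60.781796 183.12492 ]
side [259. 288.] [ -97.3 -126.1  100.4   68.6   89.6] [-131.77727 -176.26561] [-62.88963 -75.89732]
side [339. 266.] [  92.2 -125.4   72.7  102.5    0. ] [  55.869465 -176.67744 ] [128.60889  -74.134766]
side [231. 211.] [-97.2 126.3 118.6  68.7  89.2] [-131.11316   66.81256] [-62.209072 185.52316 ]
side [299. 197.] [ 94.7 126.6  73.6 118.4   0. ] [57.886543 67.36438 ] [131.52109 185.78955]
travel [ 0.1395 -0.3061  0.0269] turn [ 1.0000e-01  6.0000e-02 -1.3296e+02] yaw now 43.87 tiltz [ 1.6e-03 -4.0e-04 -1.0e+00] p [0.5554 0.062  0.3071] F [-0.13  0.41 -3.26] t 24.05 q7 -1.05
```

The slab is square in the corner. Now back to the rack.

Request:
step_arm:
  commands:
    - {"travel": [0.015, -0.025, 0], "turn": [0, 0, -8.5]}
    - {"travel": [0.03, -0.05, 0], "turn": [0, 0, -17]}
    - {"travel": [0.045, -0.08, 0], "turn": [0, 0, -25.5]}
    - {"travel": [0.055, -0.11, 0], "turn": [0, 0, -34]}
    - {"travel": [0.065, -0.14, 0], "turn": [0, 0, -42.5]}

```text
time: 24.55
position: [0.506, 0.204, 0.3048]
tool_rot: [2.296, 2.144, -0.005]
ft_force: [0.1, 0.0, -2.3]
grip_width: 0.267
grip_force: 45.0
```

Request:
step_arm:
  commands:
    - {"travel": [0, 0, 0], "turn": [0, 0, -8.5]}
    - {"travel": [0, 0, 0], "turn": [0, 0, -17]}
    - {"travel": [0, 0, 0], "turn": [0, 0, -25.5]}
    - {"travel": [0, 0, 0], "turn": [0, 0, -34]}
    - {"travel": [0, 0, 0], "turn": [0, 0, -42.5]}

```text
time: 25.05
position: [0.5066, 0.2028, 0.3048]
tool_rot: [-1.362, -2.83, 0.005]
ft_force: [-0.9, -0.4, -0.9]
grip_width: 0.278
grip_force: 45.0
```

Request:
step_arm:
  commands:
    - {"travel": [0, 0, 0], "turn": [0, 0, -8.5]}
    - {"travel": [0, 0, 0], "turn": [0, 0, -17]}
    - {"travel": [0, 0, 0], "turn": [0, 0, -25.5]}
    - {"travel": [0, 0, 0], "turn": [0, 0, -34]}
    - {"travel": [0, 0, 0], "turn": [0, 0, -42.5]}

```text
time: 25.55
position: [0.5066, 0.2028, 0.3047]
tool_rot: [-0.244, -3.13, 0.004]
ft_force: [-0.1, -0.0, -2.9]
grip_width: 0.27
grip_force: 45.0
```

```bash
python3 - <<'E'
from h import *
goto(.4439,.3793,.25,176.83)
E
```

```text
travel [0.0892 0.1648 0.0544] turn [-0.16 -0.09 -5.74] yaw now 171.09 tiltz [-0.0019 -0.0027 -1.    ] p [0.5066 0.2028 0.3047] F [-0.14 -0.01 -2.87] t 25.55 q7 0.84
```

Request:
step_arm:
  commands:
    - {"travel": [0.022, 0.041, 0], "turn": [0, 0, -2]}
    - {"travel": [0.044, 0.082, 0], "turn": [0, 0, -4]}
    - {"travel": [0.067, 0.124, 0.02], "turn": [0, 0, -5.7]}
    - {"travel": [0.089, 0.165, 0.04], "turn": [0, 0, -5.7]}
    - {"travel": [0.089, 0.165, 0.054], "turn": [0, 0, -5.7]}

```text
time: 26.05
position: [0.4387, 0.3876, 0.2501]
tool_rot: [-0.077, -3.136, -0.003]
ft_force: [-1.1, 0.3, -1.1]
grip_width: 0.272
grip_force: 45.0
```

Request:
step_arm:
  commands:
    - {"travel": [0, 0, 0], "turn": [0, 0, 0]}
    - {"travel": [0, 0, 0], "turn": [0, 0, 0]}
    - {"travel": [0, 0, 0], "turn": [0, 0, 0]}
    - {"travel": [0, 0, 0], "turn": [0, 0, 0]}

```text
time: 26.45
position: [0.4456, 0.3804, 0.2526]
tool_rot: [-0.096, -3.14, 0.0]
ft_force: [0.5, -1.6, -1.3]
grip_width: 0.27
grip_force: 45.0
```

```bash
python3 - <<'E'
from h import *
goto(.4439,.3793,.2,176.83)
E
```

```text
travel [ 0.0017 -0.0012  0.0526] turn [-0.01 -0.   -0.34] yaw now 176.49 tiltz [-1.e-04 -1.e-04 -1.e+00] p [0.4456 0.3804 0.2526] F [ 0.5  -1.58 -1.26] t 26.45 q7 0.5
```

Request:
step_arm:
  commands:
    - {"travel": [0.0017, -0.0012, 0.02], "turn": [0, 0, -0.34]}
    - {"travel": [0.0017, -0.0012, 0.04], "turn": [0, 0, -0.34]}
    - {"travel": [0.0017, -0.0012, 0.05], "turn": [0, 0, -0.34]}
    - {"travel": [0.0017, -0.0012, 0.05], "turn": [0, 0, -0.34]}
    - {"travel": [0.0017, -0.0012, 0.05], "turn": [0, 0, -0.34]}

```text
time: 26.95
position: [0.4426, 0.3806, 0.2025]
tool_rot: [-0.082, -3.14, -0.001]
ft_force: [-0.5, -0.6, -2.8]
grip_width: 0.274
grip_force: 45.0
```

```bash
python3 - <<'E'
from h import *
goto(.4439,.3793,.112,176.83)
E
```

```text
travel [-0.0014 -0.0013  0.0905] turn [ 0.02 -0.06  0.17] yaw now 177.0 tiltz [-1.e-03  4.e-04 -1.e+00] p [0.4426 0.3806 0.2025] F [-0.51 -0.57 -2.82] t 26.95 q7 0.49
```

Request:
step_arm:
  commands:
    - {"travel": [-0.0014, -0.0013, 0.006], "turn": [0, 0, 0.17]}
    - {"travel": [-0.0014, -0.0013, 0.012], "turn": [0, 0, 0.17]}
    - {"travel": [-0.0014, -0.0013, 0.018], "turn": [0, 0, 0.17]}
    - {"travel": [-0.0014, -0.0013, 0.024], "turn": [0, 0, 0.17]}
    - {"travel": [-0.0014, -0.0013, 0.03], "turn": [0, 0, 0.17]}

```text
time: 27.45
position: [0.4432, 0.3793, 0.1711]
tool_rot: [-0.085, -3.138, 0.001]
ft_force: [0.2, 0.4, -2.3]
grip_width: 0.269
grip_force: 45.0
```

```bash
python3 - <<'E'
from h import *
goto(.4439,.3793,.112,176.83); feel(3)
E
```

```text
travel [-0.0008  0.0001  0.0591] turn [-0.02 -0.11  0.06] yaw now 176.89 tiltz [-2.e-03 -3.e-04 -1.e+00] p [0.4432 0.3793 0.1711] F [ 0.24  0.37 -2.27] t 27.45 q7 0.47
F tray x,y,z [-0.17 -0.41 -2.41] sd [0.2  0.14 0.65] tcp tray mm [-33.73 439.56 170.62] yaw 176.89 tilt [-2.6e-03 -7.0e-04 -1.0e+00] t 27.6 q7 0.47
```

The blade has entered the slot with no contact. I lower the rest of the way.

Request:
step_arm:
  commands:
    - {"travel": [-0.0008, 0, 0.015], "turn": [0, 0, 0]}
    - {"travel": [-0.0008, 0, 0.03], "turn": [0, 0, 0]}
    - {"travel": [-0.0008, 0, 0.043], "turn": [0, 0, 0]}
    - {"travel": [-0.0008, 0, 0.052], "turn": [0, 0, 0]}
    - {"travel": [-0.0008, 0, 0.056], "turn": [0, 0, 0]}

```text
time: 28.1
position: [0.4434, 0.3787, 0.1141]
tool_rot: [-0.085, -3.137, 0.002]
ft_force: [0.6, 0.5, -1.1]
grip_width: 0.27
grip_force: 45.0
```

```bash
python3 - <<'E'
from h import *
feel(4); goto(.4439,.3793,.112,176.83)
E
```

```text
F tray x,y,z [ 0.14  0.1  -1.95] sd [0.33 0.41 0.38] tcp tray mm [-32.81 439.79 115.22] yaw 176.89 tilt [-1.4e-03  3.0e-04 -1.0e+00] t 28.3 q7 0.43
travel [ 0.0002 -0.0002  0.0041] turn [ 0.01 -0.08  0.05] yaw now 176.88 tiltz [-1.4e-03  3.0e-04 -1.0e+00] p [0.4441 0.3795 0.1161] F [ 0.11 -0.08 -1.58] t 28.3 q7 0.43
```

Request:
step_arm:
  commands:
    - {"travel": [0.0002, -0.0002, 0.002], "turn": [0, 0, 0]}
    - {"travel": [0.0002, -0.0002, 0.0036], "turn": [0, 0, 0]}
    - {"travel": [0.0002, -0.0002, 0.0038], "turn": [0, 0, 0]}
    - {"travel": [0.0002, -0.0002, 0.0038], "turn": [0, 0, 0]}

```text
time: 28.7
position: [0.4439, 0.379, 0.1121]
tool_rot: [-0.086, -3.139, 0.0]
ft_force: [0.6, -0.5, -2.4]
grip_width: 0.271
grip_force: 45.0
```

```bash
python3 - <<'E'
from h import *
feel(4)
E
```

```text
F tray x,y,z [ 0.67 -0.83 -0.56] sd [0.36 0.37 0.37] tcp tray mm [-32.72 439.66 112.08] yaw 176.87 tilt [-1.5e-03 -1.0e-04 -1.0e+00] t 28.9 q7 0.43
```

Handle resting on the rack. I release and go up.

Request:
step_arm:
  commands:
    - {"travel": [0, 0, 0], "turn": [0, 0, 0]}
    - {"travel": [0, 0, 0], "turn": [0, 0, 0]}
    - {"travel": [0, 0, 0], "turn": [0, 0, 0]}
    - {"travel": [0, 0, 0], "turn": [0, 0, 0]}
    - {"travel": [0, 0, 0], "turn": [0, 0, 0]}
  gripper: 1

```text
time: 29.4
position: [0.4438, 0.379, 0.112]
tool_rot: [-0.086, -3.139, 0.0]
ft_force: [-0.1, -0.4, -0.1]
grip_width: 0.641
grip_force: 0.0
```

Request:
step_arm:
  commands:
    - {"travel": [0, 0, 0], "turn": [0, 0, 0]}
    - {"travel": [0, 0, 0], "turn": [0, 0, 0]}
    - {"travel": [0, 0, 0], "turn": [0, 0, 0]}
    - {"travel": [0, 0, 0], "turn": [0, 0, 0]}
    - {"travel": [0, 0, 0], "turn": [0, 0, 0]}

```text
time: 29.9
position: [0.4438, 0.379, 0.112]
tool_rot: [-0.086, -3.139, 0.0]
ft_force: [-0.6, -0.6, -0.2]
grip_width: 0.985
grip_force: 0.0
```

Request:
step_arm:
  commands:
    - {"travel": [0, 0, -0.02], "turn": [0, 0, 0]}
    - {"travel": [0, 0, -0.05], "turn": [0, 0, 0]}
    - {"travel": [0, 0, -0.09], "turn": [0, 0, 0]}
    - {"travel": [0, 0, -0.13], "turn": [0, 0, 0]}
    - {"travel": [-0.04, 0, -0.16], "turn": [0, 0, 0]}

```text
time: 30.4
position: [0.4791, 0.3803, 0.2761]
tool_rot: [0.072, 3.141, 0.002]
ft_force: [0.1, 0.9, 1.2]
grip_width: 0.997
grip_force: 0.0
```

Request:
step_arm:
  commands:
    - {"travel": [-0.04, 0, 0], "turn": [0, 0, 0]}
    - {"travel": [-0.06, 0, 0], "turn": [0, 0, 0]}
    - {"travel": [-0.06, 0, 0], "turn": [0, 0, 0]}
    - {"travel": [-0.06, 0, 0], "turn": [0, 0, 0]}

```text
time: 30.8
position: [0.5433, 0.3739, 0.2713]
tool_rot: [-0.085, -3.137, -0.0]
ft_force: [0.0, -0.3, -0.2]
grip_width: 0.997
grip_force: 0.0
```

```bash
python3 - <<'E'
from h import *
st=ctrl.get_state(); snap('wrist','w10.png'); print(st['grip_width'],st['position'],st['time'])
im=cv2.imread('pics/w10.png'); hsv=cv2.cvtColor(im,cv2.COLOR_BGR2HSV)
m=cv2.inRange(hsv,(5,110,50),(25,255,255)); m[260:]=0
cs,_=cv2.findContours(m,cv2.RETR_EXTERNAL,cv2.CHAIN_APPROX_NONE)
for c in cs:
    if cv2.contourArea(c)<400: continue
    p=np.array([onz('wrist',q,.129,st)[:2] for q in c[:,0]],np.float32)*1000
    print(c[:,0].mean(0).round(),np.round(np.hstack(cv2.minAreaRect(p)),1))
E
```

```text
0.9969831130550306 [0.54334641 0.37388149 0.27127619] 30.8
[ 33. 231.] [551.7 167.2  61.2  43.4  87. ]
[543. 212.] [557.  588.4  88.8  44.4   8.5]
[408. 144.] [499.  483.8  71.8  15.7  44.4]
[ 8. 59.] [418.2 183.9  18.3  51.1  76.1]
[275.  77.] [447.  380.   22.8 113.2  87. ]
```

View pics/w10.png

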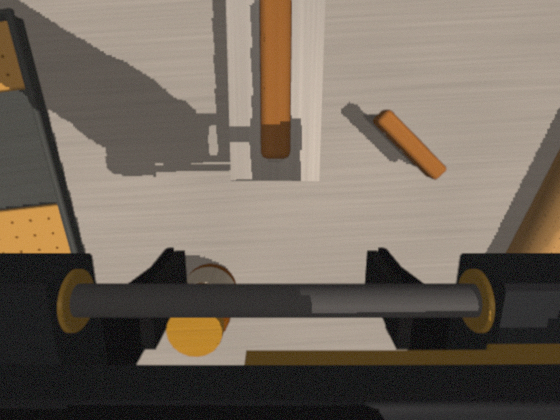

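The scraper's handle at (275,77) sits centred and level on the rack at its starting pose, and the robot is clear of everything.

```bash
python3 -c "
from bench import ctrl
print(ctrl.close_job())"
```

```text
the job is handed in; nothing more can be done
None
```

The job is handed in at about 31 s with no verdict shown: the slab measured square in the corner after pressing on both rims (about 5 N and 4 N), and the scraper hangs back in its rack, released.

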